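Load the red-capped vial on the bench roller and switch it on

TASK

Pluck the red-capped vial from the pocket tray and lay it, without dropping it, in the one empty groove of the vial roller (the groove marked by the green light), lying along the rollers between the end plates. Once it lies there released, push the yellow switch lever right over to its far side to switch the roller on. Leave the other vials where they are.

Things in the scene. Friction and masses are not known exactly. Their poses are not given: they have to be found in the camera images.
- red_vial: Amber glass vial, 90 mm long and 25 mm in diameter over its whole length (cap included), about 50 g, lying level; the red cap is the 24 mm at its +x end. Origin at the vial's centre, x along its length. It starts in one of the tray's three pockets. This is the one to move; grip it across its middle.
- white_vial: Amber glass vial, 90 mm long and 25 mm in diameter over its whole length (cap included), about 50 g, lying level; the white cap is the 24 mm at its +x end. Origin at the vial's centre, x along its length. It stays in its tray pocket.
- blue_vial: Amber glass vial, 90 mm long and 25 mm in diameter over its whole length (cap included), about 50 g, lying level; the blue cap is the 24 mm at its +x end. Origin at the vial's centre, x along its length. It stays in its tray pocket.
- black_vial1: Amber glass vial, 90 mm long and 25 mm in diameter over its whole length (cap included), about 50 g, lying level; the black cap is the 24 mm at its +x end. Origin at the vial's centre, x along its length. It stays in its roller groove.
- black_vial2: Amber glass vial, 90 mm long and 25 mm in diameter over its whole length (cap included), about 50 g, lying level; the black cap is the 24 mm at its +x end. Origin at the vial's centre, x along its length. It stays in its roller groove.
- tray: White pocket tray, fixed, 126 (x) by 256 mm (y), rim 22 mm high, walls 4 mm; origin under its centre. Pockets at y = -84, 0, +84 mm, 118 by 80 mm inside, floor 4 mm up. In each a vial lies along x on two ribs (tops 16 mm up, outer sides 13 mm from the pocket's middle): vial axis 26 mm above the bench, top 38.5 mm.
- roller: Vial roller, fixed: white housing 160 (x) by 290 (y) by 30 mm high; origin under its centre. Grooves along x at y = -105, -30, +45 mm, each between two black rollers (20 mm thick, 27 mm between axes, tops 56 mm up); a lying vial's axis is 64 mm up. End plates at x = -64 and +64 mm, 123 mm apart inside, tops 60 mm up. Blue pod with the yellow switch lever at y = 87 to 145 mm, top 42 mm.
- slot_light: Thin bright green light strip with a 30 mm wide tab at each end (x = -73 and +73 mm), under the one empty groove. Origin on the groove's middle, 31 mm above the bench (33 mm below the axis of a vial lying there); its x runs along the groove.
- switch (a joint): The yellow switch lever's angle in rad: near 0 leaning to the roller's -x (off), 1.0 leaning fully to the roller's +x (on); it stays where it is left. It turns about an axis along the roller's y.
- switch_tip (a point): Centre of the tip of the yellow switch lever; the lever is 65 mm long and its tip moves about 62 mm along the roller's x between off and on.
Things that resemble listed ones, but are neither listed nor needed, are in the scene too. What is shaped like the red_vial but turquoise is not meant.

How it is judged:
By the outcome, as a careful person would: the job done as asked, in the order asked, and still so for the second after the job is handed in, with the robot touching nothing.
It also fails if it takes over 54 s, if anything falls off the work surface, if the arm or the gripper's body presses on something with over 40 N, if the wrist force passes 120 N, or if a joint passes its speed limit or range.

ROBOT

A 6-joint arm with a two-finger parallel gripper is mounted at the origin on the work surface. World frame = base frame: x ahead of the robot, y to its left, z up, the work surface at z = 0. Lengths are in m, angles in rad, forces in N, time in s.
With the tool pointing down it reaches from about 0.3 to 0.85 m from the base axis. Payload 5.4 kg.
Tool frame: the origin (TCP) lies between the finger pads; the fingertips stand 11 mm ahead of it and the grasp point (between the pads) lies 8 mm behind it; z points along the fingers, y is the line along which they close (so a half turn about z gives the same grasp; the last joint's range is limited). The gripper opens to 85 mm and grips with 20 to 120 N. Pads are 22 mm wide; open, the fingers measure 114 mm over their backs; the gripper's body (76 mm by 85 mm) begins 54 mm behind the grasp point. The pads swing forward as they close: fully open they stand 13 mm farther back than shut.
Start: joints at [1.035, 0.158, 1.597, -0, 1.386, -0.21], TCP at [0.184, 0.545, 0.242] pointing down, gripper open.
Joint ranges: [-2.91, 2.91], [-0.94, 2.29], [0.18, 2.7], [-1.29, 4.43], [0.17, 2.64], [-3, 3]. Speed limits (rad/s): [2.57, 2.57, 3.14, 3.14, 3.14, 3.14].

INTERFACE

Orientations are given as a unit quaternion [w, x, y, z].
In Python, from rig import arm gives the robot as it stands. The module is installed in compiled form; this text tells all that it offers.
- The arm moves only by the tool step_arm, never from a script. Its argument "rows" is a list that holds one entry, the list of rows, each a list of 7 numbers: the turn, a rotation vector about the tool's x, y, z in rad, then the shift along the tool's x, y, z in mm, then the opening, from -1 (shut) to 1 (fully open). A call has 1 to 5 rows; each row shifts and turns the commanded pose from where the row before left it, along the tool's axes as they then stand; what a row does not reach is not made up. A row lasts 1/8 s, in which the tool goes at most 62.5 mm and 10.7 degrees, less where a joint would pass 70% of its speed; a pose out of reach is approached as far as the arm can. A call with a gripper value outside its range is refused whole. The fingers move at their own pace and stop on an object; the grip force is fixed at half the most. Time passes only in rows, so rows that do not move let the fingers close. It gives the time, the measured TCP pose, the force, the opening and the grip force at its end, in the units of the state.
- arm.get_state(): the state, without advancing time (a new reading comes with each control period).
- arm.grab_frame(name): name is "side" or "top"; returns (picture, depth): 400x640x3 uint8, red, green, blue; 400x640 float32, m along the optical axis (not along the pixel's ray), 0 where there is no reading.
- arm.calibration(name): a dict with "mtx" (3x3 intrinsics, pixels), "camera_from_world" (4x4, takes a point from world to camera coordinates). Camera axes: x right, y down, z forward; pixel columns grow to the right and rows downward; lengths in m; the calibration is good to about 2 mm. A picture is of the moment at which its call begins. calibration takes no time and is no camera call.
- arm.close_job(): hands the job in; it is judged then, once.
The state is a dict: "time": time; "qpos": joint angles; "joint_vel": joint speeds; "tau": joint torques, N m; "tcp_pos": TCP position; "tool_rot": TCP orientation; "ft_force": force on the tool from outside, world axes, zero at the start; "ft_torque": the same for the moment, N m; "gripper_width": opening from 0.0 (shut) to 1.0 (fully open); "gripper_force": force on a finger pad.
Only numpy, scipy, OpenCV 4.12 (cv2) and the standard library are available. Lean on these libraries where they do the work, as an engineer would, in place of code of your own. Each camera call takes 0.05 s, during which the arm holds its last target. There are 200 camera calls.

## Working session

There is one attempt and no reset: what is moved stays moved. The work goes in short steps, Python scripts to look and compute and a tool call to move; the robot and the scene stay as the last step left them, time stands still between calls to the robot, and variables do not carry over. Pictures are saved under pics/ and viewed, at most 10 in all, crops included, and the job is handed in when it is done.

Besides the shell and the picture viewer there is one more tool, called after "Emit:" as name([rows], argument=value, ...), one row to a line, values as JSON. step_arm: Moves the arm, as the interface text tells. Its arguments: {"type":"object","properties":{"rows":{"type":"array","items":{"type":"array","items":{"type":"array","items":{"type":"number"}}}}},"required":["rows"]}

```bash
mkdir -p pics
python3 - <<'E'
from rig import arm
import cv2,numpy as np
for n in("top","side"):
    p,d=arm.grab_frame(n); cv2.imwrite(f"pics/{n}0.png",p[:,:,::-1]); np.savez(f"{n}0.npz",p=p,d=d)
    c=arm.calibration(n); print(n,np.round(c["mtx"],1).tolist(),np.round(c["camera_from_world"],4).tolist())
s=arm.get_state(); print(s)
E
```

```text
top [[450.6, 0.0, 317.7], [0.0, 450.6, 198.6], [0.0, 0.0, 1.0]] [[0.0098, -0.9996, -0.0264, 0.0217], [-0.9869, -0.0054, -0.1613, 0.6113], [0.161, 0.0276, -0.9866, 0.8829], [0.0, 0.0, 0.0, 1.0]]
side [[410.6, 0.0, 315.6], [0.0, 410.6, 196.2], [0.0, 0.0, 1.0]] [[0.929, -0.3696, 0.0194, -0.5433], [-0.1622, -0.4537, -0.8763, 0.1938], [0.3327, 0.8109, -0.4814, 0.6854], [0.0, 0.0, 0.0, 1.0]]
{'time': 0.1, 'qpos': array([ 1.03490877e+00,  1.59017211e-01,  1.59813646e+00, -3.81804437e-05,
        1.38617444e+00, -2.10105076e-01]), 'joint_vel': array([-3.06752899e-05, -2.85196117e-03, -3.24737753e-03, -4.24533896e-04,
        3.71093487e-04,  1.30123709e-03]), 'tau': array([-2.86972299e-04, -3.96990681e+01, -3.32337606e+01, -2.93159164e-04,
        4.26927960e-03,  8.42648191e-07]), 'tcp_pos': array([0.18378513, 0.54427716, 0.24138271]), 'tool_rot': array([-2.98735530e-04,  1.62168315e-01,  9.86762729e-01, -8.14904298e-04]), 'ft_force': array([ 0.31195318, -0.15149183,  0.78131549]), 'ft_torque': array([0.00142176, 0.03972974, 0.0272566 ]), 'gripper_force': 0.0, 'gripper_width': 1.0019471742091328}
```

View pics/top0.png

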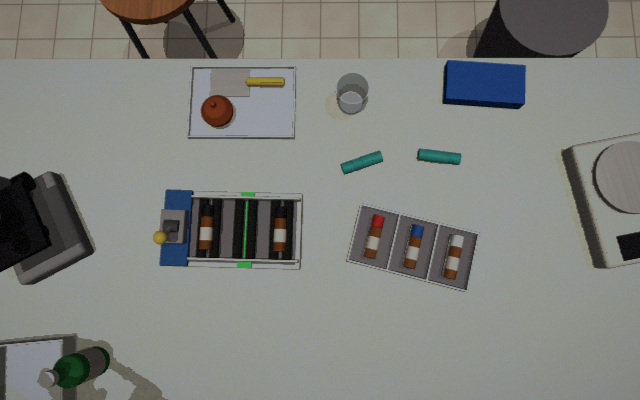

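View pics/side0.png

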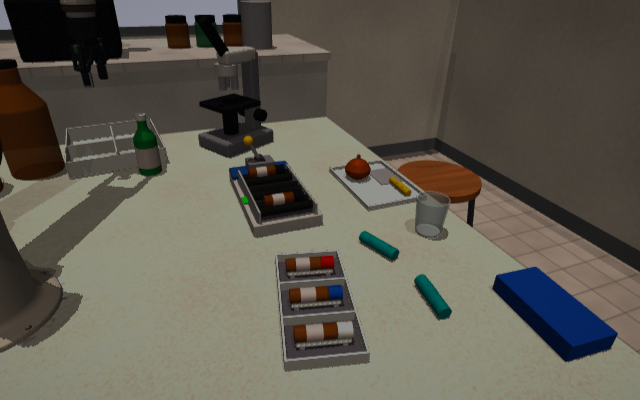

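Top view: red vial around (374,237), cap at (377,221). The empty groove is around (247,230), with green tabs at (248,194) and (244,265). The lever knob is at (160,238). In the side view the knob is at (248,140), the red cap at (328,263), and the green tab at (245,200). Next I measure from both views.

```bash
cat > h.py <<'E'
import numpy as np,cv2
from rig import arm
def cal(n):
    c=arm.calibration(n); return np.array(c["mtx"]),np.array(c["camera_from_world"])
def world(n,d,u,v):
    K,T=cal(n); z=d[v,u]; P=np.stack([(u-K[0,2])/K[0,0]*z,(v-K[1,2])/K[1,1]*z,z],1)
    return (P-T[:3,3])@T[:3,:3]
def tri(a,b):
    M=[K@T[:3] for K,T in (cal("top"),cal("side"))]
    X=cv2.triangulatePoints(M[0],M[1],np.array(a,float).reshape(2,1),np.array(b,float).reshape(2,1)).ravel(); return X[:3]/X[3]
def mask(p,col):
    h,s,v=[x.astype(int) for x in cv2.split(cv2.cvtColor(p,cv2.COLOR_RGB2HSV))]
    return {"red":((h<4)|(h>176))&(s>200)&(v>80),"green":(abs(h-62)<10)&(s>170)&(v>90),"yellow":(abs(h-22)<6)&(s>150)&(v>120),
     "amber":(h>=4)&(h<18)&(s>120)&(v>40),"label":(s<80)&(v>110)}[col]
def blobs(p,col,roi,amin=6):
    u0,v0,u1,v1=roi; m=np.zeros(p.shape[:2],np.uint8); m[v0:v1,u0:u1]=mask(p,col)[v0:v1,u0:u1]
    n,l,st,c=cv2.connectedComponentsWithStats(m); return [(c[i],*np.nonzero(l==i)[::-1]) for i in range(1,n) if st[i,4]>=amin]
E
python3 - <<'E'
from h import *
np.set_printoptions(precision=4,suppress=True)
R={"top":{"red":(360,208,390,235),"green":(225,185,265,272),"yellow":(148,225,175,250),"amber":(360,208,390,270)},
"side":{"red":(310,250,345,278),"green":(225,180,330,235),"yellow":(235,128,262,156),"amber":(280,250,345,280)}}
for n in R:
    f=np.load(n+"0.npz");p,d=f["p"],f["d"]
    for c,r in R[n].items():
        for ctr,u,v in blobs(p,c,r):
            k=d[v,u]>0; w=world(n,d,u[k],v[k]); print(n,c,len(u),ctr,"bbox",u.min(),v.min(),u.max(),v.max(),"med",np.median(w,0),"zmax",w[:,2].max() if len(w) else 0)
big=[]
for n,(a,b,c,e) in {"top":(140,180,310,280),"side":(225,125,330,240)}.items():
    p=np.load(n+"0.npz")["p"][b:e,a:c,::-1]; s=4 if n=="top" else 5
    cv2.imwrite(f"pics/{n}c.png",cv2.resize(np.clip(p*1.6,0,255).astype(np.uint8),None,fx=s,fy=s,interpolation=cv2.INTER_CUBIC))
E
```

```text
top red 75 [377.68   221.0933] bbox 372 216 383 227 med [ 0.5668 -0.0988  0.0357] zmax 0.04072601347127756
top yellow 92 [158.8261 237.3261] bbox 154 232 164 243 med [0.5228 0.3214 0.1319] zmax 0.13774676929395255
top amber 116 [375.2241 231.069 ] bbox 369 226 381 237 med [ 0.546  -0.0926  0.0352] zmax 0.04023940981758817
top amber 97 [370.0412 253.1649] bbox 364 248 376 258 med [ 0.5007 -0.0818  0.0351] zmax 0.0408701554319703
side red 118 [327.3475 260.5763] bbox 321 256 333 265 med [ 0.5657 -0.1079  0.0347] zmax 0.03839158652272337
side green 35 [244.4857 199.6   ] bbox 241 197 248 203 med [0.4732 0.1759 0.0328] zmax 0.03415578036882153
side yellow 29 [247.3448 138.1724] bbox 244 136 251 140 med [0.5203 0.3166 0.1312] zmax 0.13467449012090135
side amber 130 [315.2538 262.2   ] bbox 310 257 321 268 med [ 0.5431 -0.1032  0.0338] zmax 0.03846599826464925
side amber 112 [290.6518 263.6071] bbox 286 258 295 269 med [ 0.4984 -0.0915  0.034 ] zmax 0.038287341829671855
```

View pics/topc.png

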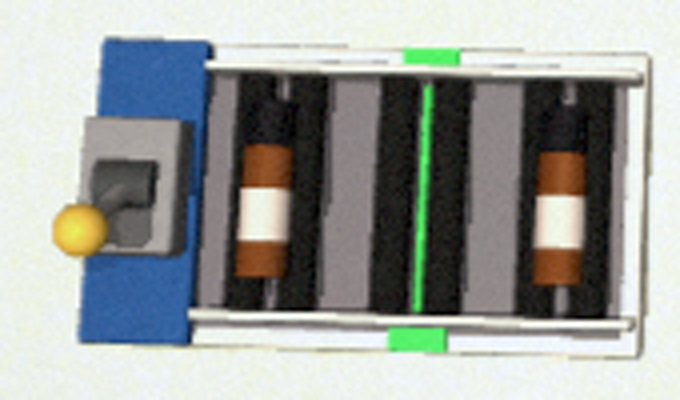

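View pics/sidec.png

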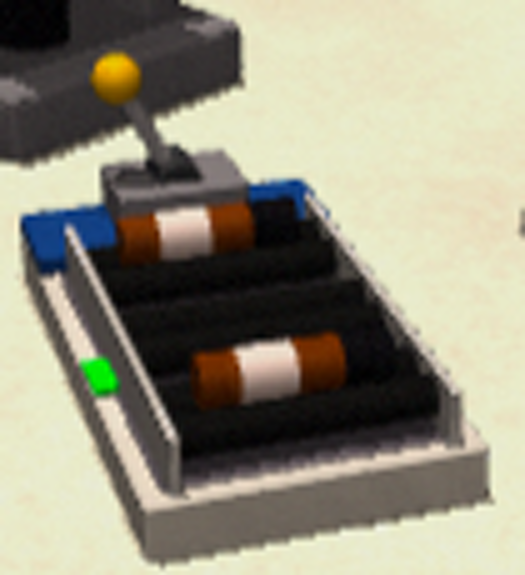

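Run:
```python
from h import *
from scipy.optimize import least_squares
np.set_printoptions(precision=4,suppress=True)
F={n:np.load(n+"0.npz") for n in("top","side")}
B={"top":(360,208,390,270),"side":(280,248,345,280)}
P={}
for n in F:
    p,d=F[n]["p"],F[n]["d"];u0,v0,u1,v1=B[n]
    v,u=np.mgrid[v0:v1,u0:u1];u=u.ravel();v=v.ravel();w=world(n,d,u,v)
    m=(mask(p,"red")|mask(p,"amber")|mask(p,"label"))[v,u]&(d[v,u]>0)&(w[:,2]>.028)&(w[:,2]<.05)
    a=np.array([-.975,.233,0]);a=np.array([.975,-.233]) # rough
    c=np.array([.535,-.092]);r=(w[:,:2]-c); m&=(abs(r@a)<.052)&(abs(r@[.233,.975])<.016)
    P[n]=w[m]
def res(q,w):
    a=np.array([np.cos(q[3]),np.sin(q[3]),0]); r=w-[.535,q[0],q[1]]; return np.linalg.norm(r-np.outer(r@a,a),axis=1)-.0125
for k,w in {**P,"both":np.vstack(list(P.values()))}.items():
    f=least_squares(res,[-.092,.026,0,-.23],args=(w,),loss="soft_l1",f_scale=.001);q=f.x
    a=np.array([np.cos(q[3]),np.sin(q[3]),0]);t=(w-[.535,q[0],q[1]])@a;lo,hi=np.percentile(t,[.5,99.5]);m=(lo+hi)/2
    print(k,len(w),"ctr",np.array([.535,q[0],q[1]])+m*a,"yaw",q[3],"len",hi-lo)
cen={n:[b[0] for b in blobs(F[n]["p"],"red",B[n])]+[b[0] for b in blobs(F[n]["p"],"amber",B[n])] for n in F}
for a,b in zip(cen["top"],cen["side"]): print("tri",tri(a,b))
# green
def onz(n,uv,z):
    K,T=cal(n);r=T[:3,:3].T@np.linalg.inv(K)@[*uv,1];c=-T[:3,:3].T@T[:3,3];return c+r*(z-c[2])/r[2]
for uv in((248,194),(244.3,264.8)):print("tab",onz("top",uv,.031),"depth",world("top",F["top"]["d"],np.array([int(uv[0])]),np.array([int(uv[1])])))
print("tabside",onz("side",(244.5,199.6),.031),"tri",tri((244.3,264.8),(244.5,199.6)))
print("knob",tri((158.8,237.3),(247.8,140.2)))
# black vial labels
for uv in((205.8,233.7),(279.8,235.2)):
    w=world("top",F["top"]["d"],np.array([int(uv[0])]),np.array([int(uv[1])]));print("blk",w)
# roller height rows either side of groove
d=F["top"]["d"];v=225
u=np.arange(185,305);w=world("top",d,u,np.full_like(u,v));print("z profile",np.round(np.c_[u,w[:,1]*1000,w[:,2]*1000]).astype(int)[::3].tolist())
```

```text
top 415 ctr [ 0.5344 -0.0906  0.0247] yaw -0.24716686651428843 len 0.0865178230145123
side 424 ctr [ 0.5343 -0.0929  0.0247] yaw -0.24012292833181728 len 0.08859194976342658
both 839 ctr [ 0.5345 -0.0919  0.025 ] yaw -0.24550114230853803 len 0.08796001739915457
tri [ 0.5682 -0.0994  0.0277]
tri [ 0.5466 -0.094   0.0258]
tri [ 0.5009 -0.0828  0.0266]
tab [0.6233 0.1751 0.031 ] depth [[0.6225 0.1743 0.0355]]
tab [0.4744 0.1777 0.031 ] depth [[0.476  0.1785 0.0304]]
tabside [0.4743 0.1798 0.031 ] tri [0.4741 0.1775 0.0323]
knob [0.5231 0.3258 0.1214]
blk [[0.5358 0.25   0.0776]]
blk [[0.5329 0.1018 0.0773]]
z profile [[185, 298, 55], [188, 297, 41], [191, 293, 32], [194, 288, 29], [197, 282, 27], [200, 263, 69], [203, 255, 76], [206, 250, 72], [209, 244, 72], [212, 240, 63], [215, 236, 55], [218, 231, 52], [221, 231, 28], [224, 224, 29], [227, 218, 29], [230, 1, 970], [233, 205, 28], [236, 193, 56], [239, 187, 56], [242, 182, 50], [245, 179, 32], [248, 168, 56], [251, 163, 53], [254, 157, 52], [257, 154, 31], [260, 147, 31], [263, 142, 29], [266, 135, 30], [269, 129, 29], [272, 119, 52], [275, 111, 73], [278, 104, 77], [281, 99, 74], [284, 93, 71], [287, 88, 55], [290, 83, 49], [293, 78, 29], [296, 72, 26], [299, 66, 28], [302, 61, -1]]
```

The two views agree. The red vial's centre is at (0.534, -0.092, 0.025) with yaw -0.245, where 0.026 m is expected. The groove is at (0.549, 0.176) with yaw about -0.018. The knob is at (0.523, 0.324, ~0.125). I'll travel high to a point above the vial.

Emit:
step_arm([
  [[0,0,0,-36,-33,0,0.5],[0,0,0,-36,-33,0,0],[0,0,0,-36,-33,0,-0.2],[0,0,0,-36,-33,0,-0.2],[0,0,0,-36,-33,0,-0.2]],
])

```text
time: 0.72
tcp_pos: [0.302, 0.3293, 0.2419]
tool_rot: [-0.0, 0.162, 0.987, -0.0]
ft_force: [0.4, -0.7, -0.4]
gripper_width: 0.4
gripper_force: 0.0
```

Emit:
step_arm([
  [[0,0,0,-36,-33,0,-0.2],[0,0,0,-36,-33,0,-0.2],[0,0,0,-36,-33,0,-0.2],[0,0,0,-36,-33,0,-0.2],[0,0,0,-36,-33,0,-0.2]],
])

```text
time: 1.35
tcp_pos: [0.4198, 0.1154, 0.242]
tool_rot: [-0.0, 0.162, 0.987, 0.0]
ft_force: [0.8, 0.9, 0.0]
gripper_width: 0.403
gripper_force: 0.0
```

Emit:
step_arm([
  [[0,0,-0.08,-36,-33,0,-0.2],[0,0,0,-36,-33,20,-0.2],[0,0,0,-36,-33,25,-0.2],[0,0,0,-36,-33,25,-0.2],[0,0,0,0,0,25,-0.2]],
])

```text
time: 1.98
tcp_pos: [0.5248, -0.051, 0.1462]
tool_rot: [0.0, 0.124, 0.992, -0.0]
ft_force: [-0.5, 2.0, -0.9]
gripper_width: 0.4
gripper_force: 0.0
```

```bash
cat >> h.py <<'E'
from scipy.spatial.transform import Rotation as Ro
def delta(target,yaw):
    s=arm.get_state();q=s["tool_rot"];R=Ro.from_quat(q[[1,2,3,0]]).as_matrix()
    xh=np.array([-np.cos(yaw),-np.sin(yaw),0]);z=np.array([0,0,-1.]);T=np.stack([xh,np.cross(z,xh),z],1)
    print("t",round(s["time"],2),"tcp",s["tcp_pos"].round(4),"turn",Ro.from_matrix(R.T@T).as_rotvec().round(3),"mm",(R.T@(np.array(target)-s["tcp_pos"])*1000).round(1),"w",round(s["gripper_width"],3),"F",s["ft_force"].round(1),"grip",s["gripper_force"])
E
python3 - <<'E'
from h import *
delta((.5345,-.092,.10),-.245)
p,d=arm.grab_frame("side");np.savez("side1.npz",p=p,d=d)
K,T=cal("side");t=arm.get_state()["tcp_pos"];c=K@(T[:3,:3]@t+T[:3,3]);u,v=(c[:2]/c[2]).astype(int);print(u,v)
a,b=max(u-60,0),max(v-70,0);cv2.imwrite("pics/tip.png",cv2.resize(np.clip(p[b:b+120,a:a+120,::-1]*1.6,0,255).astype(np.uint8),None,fx=5,fy=5,interpolation=cv2.INTER_CUBIC))
E
```

```text
t 1.98 tcp [ 0.5248 -0.051   0.1462] turn [-0.001  0.    -0.004] mm [-19.5 -37.3  46.2] w 0.4 F [-0.5  2.  -0.9] grip 0.0
294 199
```

View pics/tip.png

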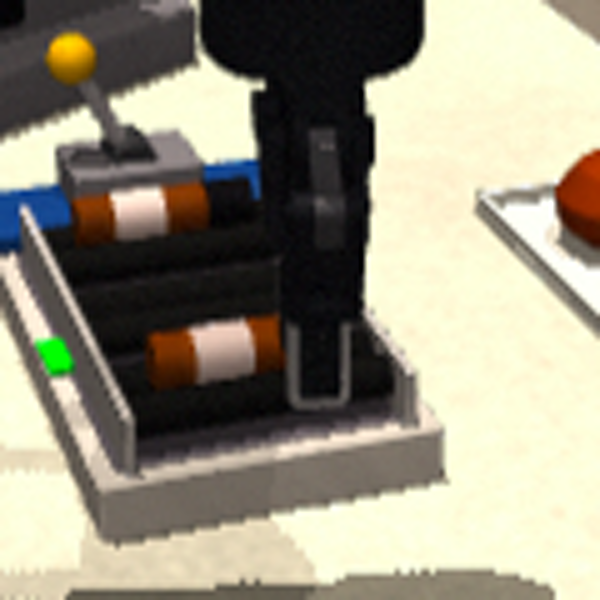

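The near fingertip's lower edge is at about side pixel (298,210.5). I'll turn that into a tip height.

Run:
```python
from h import *
f=np.load("side1.npz");d=f["d"];np.set_printoptions(precision=1,suppress=True)
t=np.array([.5248,-.051,.1462]);a=.246;yt=np.array([np.sin(a),np.cos(a),0]);xt=np.array([-np.cos(a),np.sin(a),0])
v,u=np.mgrid[188:216,286:312];u=u.ravel();v=v.ravel();w=world("side",d,u,v)-t
q=np.c_[w@xt,w@yt,w[:,2]]*1000
m=(abs(q[:,0])<14)&(abs(q[:,1])<45)&(q[:,2]>-30)&(q[:,2]<40);q,v,u=q[m],v[m],u[m]
for r in range(188,216):
    k=v==r
    if k.any():print(r,k.sum(),np.median(q[k],0))
```

```text
191 1 [11.  17.9  6. ]
192 2 [11.9 -6.4 16.9]
193 2 [11.7 -3.7 13.4]
194 14 [  3.4 -31.3  25.6]
195 14 [  3.4 -30.5  23.2]
196 14 [  3.  -26.8  19.1]
197 14 [  3.2 -27.8  18. ]
198 14 [  3.3 -29.4  16.9]
199 13 [  2.7 -30.7  15.6]
200 13 [  2.5 -30.7  13.3]
201 13 [  2.3 -29.6  10.9]
202 13 [  2.7 -30.9   9.3]
203 13 [  2.6 -30.2   7.1]
204 13 [  2.  -27.    3.3]
205 13 [  2.4 -29.6   2.8]
206 13 [  2.5 -30.    1.1]
207 13 [  2.6 -30.6  -0.7]
208 12 [  1.6 -30.1  -2.8]
209 12 [  0.9 -24.3  -8.8]
210 9 [  2.  -23.7 -10.8]
```

Emit:
step_arm([
  [[0,0,0,-19.5,-37.3,0,-0.2],[0,0,0,0,0,40,-0.2],[0,0,0,0,0,30,-0.2],[0,0,0,0,0,20,-0.2],[0,0,0,0,0,0,-0.2]],
])

```text
time: 2.65
tcp_pos: [0.5319, -0.0882, 0.0559]
tool_rot: [-0.002, 0.122, 0.992, 0.001]
ft_force: [-0.0, 0.1, -0.4]
gripper_width: 0.399
gripper_force: 0.0
```

Run:
```python
from h import *
delta((.5345,-.092,.029),-.245)
```

```text
t 2.65 tcp [ 0.5319 -0.0882  0.0559] turn [ 0.001 -0.004 -0.   ] mm [-3.6 -3.1 26.9] w 0.399 F [-0.   0.1 -0.4] grip 0.0
```

Emit:
step_arm([
  [[0,0,0,-3.6,-3.1,8,-0.2],[0,0,0,0,0,10,-0.2],[0,0,0,0,0,9,-0.2],[0,0,0,0,0,0,-0.2]],
])

```text
time: 3.15
tcp_pos: [0.5355, -0.0927, 0.0293]
tool_rot: [-0.001, 0.123, 0.992, 0.0]
ft_force: [-0.8, -0.0, -0.2]
gripper_width: 0.403
gripper_force: 0.0
```

Run:
```python
from h import *
delta((.5345,-.092,.029),-.245)
p,d=arm.grab_frame("side");np.savez("side2.npz",p=p,d=d)
cv2.imwrite("pics/g.png",cv2.resize(np.clip(p[190:290,260:380,::-1]*1.6,0,255).astype(np.uint8),None,fx=5,fy=5,interpolation=cv2.INTER_CUBIC))
```

```text
t 3.15 tcp [ 0.5355 -0.0927  0.0293] turn [ 0.    -0.002 -0.001] mm [1.1 0.4 0.3] w 0.403 F [-0.8 -0.  -0.2] grip 0.0
```

View pics/g.png

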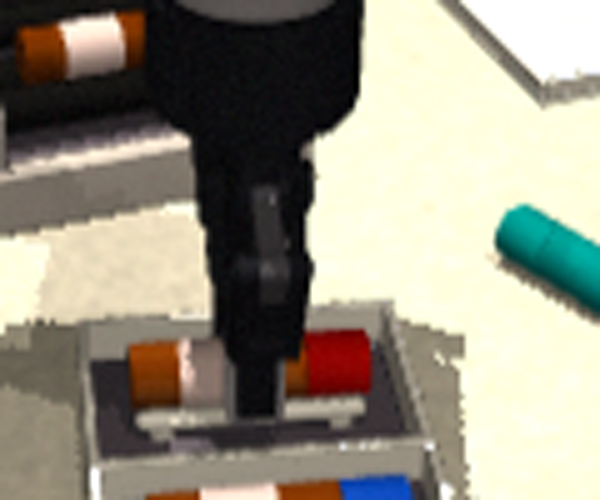

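The fingers straddle the vial at its middle: crop x is about 255, and the vial spans 130–370. Closing.

Emit:
step_arm([
  [[0,0,0,0,0,0,-1],[0,0,0,0,0,0,-1],[0,0,0,0,0,0,-1],[0,0,0,0,0,0,-1]],
])

```text
time: 3.7
tcp_pos: [0.5367, -0.0929, 0.0309]
tool_rot: [0.0, 0.123, 0.992, 0.0]
ft_force: [0.3, 2.7, 4.8]
gripper_width: 0.268
gripper_force: 59.1
```

Emit:
step_arm([
  [[0,0,0,0,0,-4,-1],[0,0,0,0,0,-8,-1],[0,0,0,0,0,-20,-1],[0,0,0,0,0,-40,-1],[0,0,0,0,0,-40,-1]],
])

```text
time: 4.32
tcp_pos: [0.5358, -0.0932, 0.1435]
tool_rot: [-0.0, 0.123, 0.992, -0.0]
ft_force: [0.8, -0.6, 0.1]
gripper_width: 0.265
gripper_force: 58.9
```

Run:
```python
from h import *
delta((.549,.176,.14),-.018)
p,d=arm.grab_frame("side");np.savez("side3.npz",p=p,d=d)
cv2.imwrite("pics/g2.png",cv2.resize(np.clip(p[120:260,240:400,::-1]*1.6,0,255).astype(np.uint8),None,fx=4,fy=4,interpolation=cv2.INTER_CUBIC))
```

```text
t 4.33 tcp [ 0.5358 -0.0932  0.1435] turn [-0.    -0.001 -0.228] mm [ 52.8 264.3   3.4] w 0.265 F [ 0.8 -0.6  0.1] grip 58.85731816291809
```

View pics/g2.png

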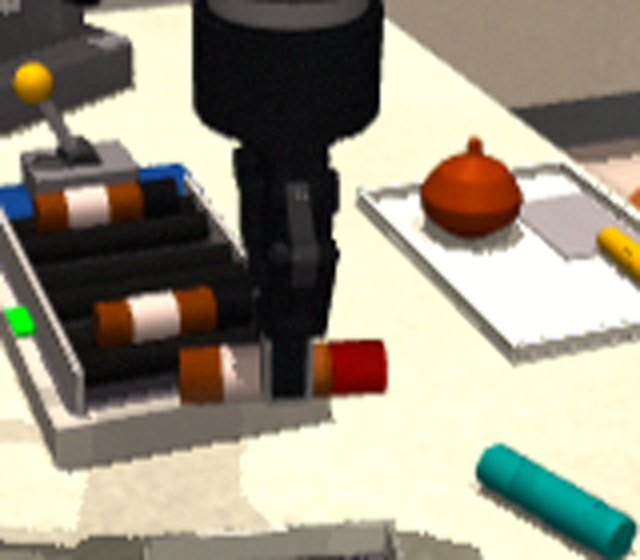

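It's held, level, near the middle. I'll fit where it sits in the hand, then compute the place.

Run:
```python
from h import *
from scipy.optimize import least_squares
np.set_printoptions(precision=4,suppress=True)
f=np.load("side3.npz");p,d=f["p"],f["d"];t=np.array([.5358,-.0932,.1435])
v,u=np.mgrid[202:223,283:340];u=u.ravel();v=v.ravel();w=world("side",d,u,v)
m=(mask(p,"red")|mask(p,"amber")|mask(p,"label"))[v,u]&(abs(w[:,2]-t[2])<.025)&(np.linalg.norm(w[:,:2]-t[:2],axis=1)<.055)
w=w[m]-t
def res(q):
    a=np.array([np.cos(q[2])*np.cos(q[3]),np.sin(q[2])*np.cos(q[3]),np.sin(q[3])]);r=w-[0,q[0],q[1]];return np.linalg.norm(r-np.outer(r@a,a),axis=1)-.0125
q=least_squares(res,[0,0,-.245,0],loss="soft_l1",f_scale=.001).x
a=np.array([np.cos(q[2]),np.sin(q[2]),0]);s=(w-[0,q[0],q[1]])@a;lo,hi=np.percentile(s,[.5,99.5])
print("n",len(w),"offset y,z",q[:2],"yaw,pitch",q[2:],"along lo/hi",lo,hi,"mid",(lo+hi)/2)
```

```text
n 336 offset y,z [-0.0005 -0.0059] yaw,pitch [-0.2433  0.0019] along lo/hi -0.04625441593994302 0.04273449363847695 mid -0.0017599611507330346
```

Emit:
step_arm([
  [[0,0,0,10.3,52.8,0,-1],[0,0,0,10.3,52.8,0,-1],[0,0,0,10.3,52.8,0,-1],[0,0,0,10.3,52.8,0,-1],[0,0,0,10.3,52.8,0,-1]],
])

```text
time: 5.0
tcp_pos: [0.5505, 0.177, 0.1425]
tool_rot: [0.0, 0.123, 0.992, -0.0]
ft_force: [0.2, -0.7, -0.2]
gripper_width: 0.265
gripper_force: 58.9
```

Emit:
step_arm([
  [[0,0,-0.114,0,0,5,-1],[0,0,-0.114,0,0,10,-1],[0,0,0,0,0,10,-1],[0,0,0,0,0,10,-1],[0,0,0,0,0,0,-1]],
])

```text
time: 5.62
tcp_pos: [0.5497, 0.1752, 0.1061]
tool_rot: [-0.001, 0.01, 1.0, -0.0]
ft_force: [-0.6, -0.4, -0.6]
gripper_width: 0.269
gripper_force: 59.0
```

Run:
```python
from h import *
delta((.5505,.176,.069),-.018)
p,d=arm.grab_frame("top");np.savez("top4.npz",p=p,d=d)
cv2.imwrite("pics/p1.png",cv2.resize(np.clip(p[180:285,140:310,::-1]*1.6,0,255).astype(np.uint8),None,fx=4,fy=4,interpolation=cv2.INTER_CUBIC))
```

```text
t 5.62 tcp [0.5497 0.1752 0.1061] turn [-0.    -0.002 -0.001] mm [-0.8  0.8 37.1] w 0.269 F [-0.6 -0.4 -0.6] grip 58.96760165691376
```

View pics/p1.png

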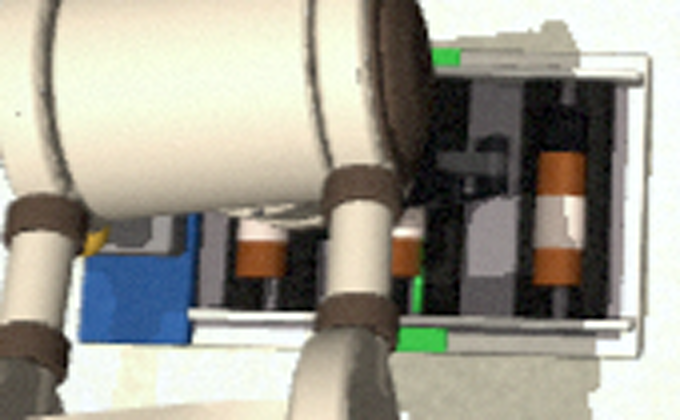

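The arm hides most of the groove. The vial's right edge is at crop (418,255), which fits once parallax is allowed for. Now lowering it gently while watching the force.

Emit:
step_arm([
  [[0,0,0,-0.8,0.8,12,-1],[0,0,0,0,0,12,-1],[0,0,0,0,0,8,-1],[0,0,0,0,0,1,-1],[0,0,0,0,0,0,-1]],
])

```text
time: 6.3
tcp_pos: [0.5515, 0.1764, 0.0744]
tool_rot: [0.0, 0.009, 1.0, 0.0]
ft_force: [0.2, -0.3, -0.7]
gripper_width: 0.266
gripper_force: 59.0
```

Emit:
step_arm([
  [[0,0,0,0,0,1.5,-1],[0,0,0,0,0,0,-1]],
])

```text
time: 6.55
tcp_pos: [0.5515, 0.1764, 0.073]
tool_rot: [0.0, 0.009, 1.0, 0.0]
ft_force: [-0.6, 0.2, -0.6]
gripper_width: 0.263
gripper_force: 59.0
```

Run:
```python
from h import *
delta((.5505,.176,.069),-.018)
```

```text
t 6.55 tcp [0.5515 0.1764 0.073 ] turn [0. 0. 0.] mm [ 1.  -0.4  4. ] w 0.263 F [-0.6  0.2 -0.6] grip 58.967676758766174
```

Measure the lateral offset of the held vial against the groove before contact, using the side view.

Run:
```python
from h import *
from scipy.optimize import least_squares
np.set_printoptions(precision=4,suppress=True)
p,d=arm.grab_frame("side");np.savez("side5.npz",p=p,d=d)
def fit(c,span=.018):
    v,u=np.mgrid[140:240,200:350];u=u.ravel();v=v.ravel();w=world("side",d,u,v)
    m=(mask(p,"red")|mask(p,"amber")|mask(p,"label"))[v,u]&(abs(w[:,2]-.070)<.02)&(abs(w[:,0]-c[0])<.06)&(abs(w[:,1]-c[1])<span);w=w[m]
    def res(q):
        a=np.array([np.cos(q[2]),np.sin(q[2]),0]);r=w-[c[0],q[0],q[1]];return np.linalg.norm(r-np.outer(r@a,a),axis=1)-.0125
    q=least_squares(res,[c[1],c[2],-.018],loss="soft_l1",f_scale=.001).x;print(len(w),"at x",c[0],"y,z,yaw",q,"x",np.percentile(w[:,0],[.5,99.5]))
fit((.54,.101,.064));fit((.5495,.176,.067));fit((.54,.250,.064))
cv2.imwrite("pics/p2.png",cv2.resize(np.clip(p[120:245,215:340,::-1]*1.6,0,255).astype(np.uint8),None,fx=4.5,fy=4.5,interpolation=cv2.INTER_CUBIC))
```

```text
202 at x 0.54 y,z,yaw [ 0.1006  0.0626 -0.0187] x [0.4826 0.5666]
114 at x 0.5495 y,z,yaw [ 0.1763  0.0667 -0.009 ] x [0.5047 0.5922]
114 at x 0.54 y,z,yaw [ 0.2498  0.0621 -0.042 ] x [0.4824 0.5517]
```

View pics/p2.png

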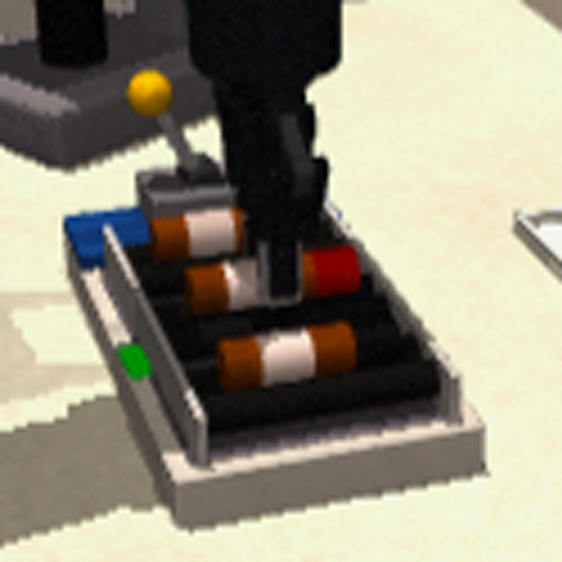

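The held vial is about 1 mm off in y and 4 mm above its seat, judged against the neighbouring vials. It lies inside the end plates.

Emit:
step_arm([
  [[0,0,0,0,-0.8,1.5,-1],[0,0,0,0,0,1.5,-1],[0,0,0,0,0,0,-1]],
])

```text
time: 6.98
tcp_pos: [0.5512, 0.1755, 0.0696]
tool_rot: [-0.0, 0.009, 1.0, -0.0]
ft_force: [0.4, 0.3, -0.1]
gripper_width: 0.263
gripper_force: 59.0
```

Emit:
step_arm([
  [[0,0,0,0,0,1,-1],[0,0,0,0,0,0,-1]],
])

```text
time: 7.22
tcp_pos: [0.5515, 0.1757, 0.069]
tool_rot: [0.0, 0.009, 1.0, 0.0]
ft_force: [-0.1, 1.6, 0.3]
gripper_width: 0.268
gripper_force: 59.1
```

Emit:
step_arm([
  [[0,0,0,0,0,0.6,-1],[0,0,0,0,0,0,-1]],
])

```text
time: 7.48
tcp_pos: [0.5516, 0.1759, 0.0687]
tool_rot: [0.0, 0.009, 1.0, 0.0]
ft_force: [-1.4, 1.7, 5.2]
gripper_width: 0.269
gripper_force: 59.4
```

Contact at 5 N and at the expected height, so I release.

Emit:
step_arm([
  [[0,0,0,0,0,0,-0.35],[0,0,0,0,0,0,-0.2],[0,0,0,0,0,0,0],[0,0,0,0,0,0,0]],
])

```text
time: 7.98
tcp_pos: [0.5513, 0.1755, 0.068]
tool_rot: [-0.0, 0.009, 1.0, -0.0]
ft_force: [0.7, 0.1, -0.2]
gripper_width: 0.496
gripper_force: 0.0
```

Emit:
step_arm([
  [[0,0,0,0,0,-5,0],[0,0,0,0,0,-20,0],[0,0,0,0,0,-40,0],[0,0,0,0,0,-50,-1],[0,0,0,0,0,0,-1]],
])

```text
time: 8.6
tcp_pos: [0.5551, 0.176, 0.1904]
tool_rot: [0.006, 0.009, 1.0, 0.001]
ft_force: [1.3, -1.3, -0.6]
gripper_width: 0.079
gripper_force: 0.0
```

Run:
```python
from h import *
from scipy.optimize import least_squares
np.set_printoptions(precision=4,suppress=True)
p,d=arm.grab_frame("side");np.savez("side6.npz",p=p,d=d)
def fit(c,span=.018):
    v,u=np.mgrid[140:240,200:350];u=u.ravel();v=v.ravel();w=world("side",d,u,v)
    m=(mask(p,"red")|mask(p,"amber")|mask(p,"label"))[v,u]&(abs(w[:,2]-.070)<.02)&(abs(w[:,0]-c[0])<.06)&(abs(w[:,1]-c[1])<span);w=w[m]
    def res(q):
        a=np.array([np.cos(q[2]),np.sin(q[2]),0]);r=w-[c[0],q[0],q[1]];return np.linalg.norm(r-np.outer(r@a,a),axis=1)-.0125
    q=least_squares(res,[c[1],c[2],-.018],loss="soft_l1",f_scale=.001).x;print(len(w),"at x",c[0],"y,z,yaw",q,"x",np.percentile(w[:,0],[.5,99.5]))
fit((.54,.101,.064));fit((.5495,.176,.067));fit((.54,.250,.064))
cv2.imwrite("pics/p3.png",cv2.resize(np.clip(p[90:245,205:350,::-1]*1.6,0,255).astype(np.uint8),None,fx=3.8,fy=3.8,interpolation=cv2.INTER_CUBIC))
delta((.485,.322,.20),-.018)
```

```text
159 at x 0.54 y,z,yaw [ 0.1009  0.0627 -0.004 ] x [0.5012 0.5667]
182 at x 0.5495 y,z,yaw [0.1753 0.0624 0.0043] x [0.5054 0.5916]
150 at x 0.54 y,z,yaw [ 0.2504  0.0625 -0.0121] x [0.4836 0.5685]
t 8.65 tcp [0.5533 0.1758 0.1873] turn [0.001 0.007 0.   ] mm [ 70.8 145.  -13.1] w 0.006 F [ 0.3 -0.6 -1. ] grip 0.0
```

View pics/p3.png

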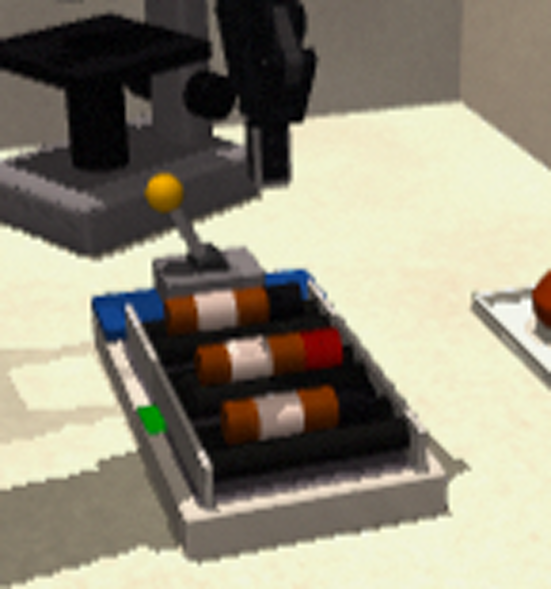

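The vial is seated: its axis is at z 0.062, level with its neighbours, and it lies inside the plates between the two black vials. Now to a point behind the lever.

Emit:
step_arm([
  [[0,0,0,26,48,-3,-1],[0,0,0,26,48,-3,-1],[0,0,0,26,48,0,-1],[0,0,0,0,0,0,-1],[0,0,0,0,0,0,-1]],
])

```text
time: 9.28
tcp_pos: [0.4756, 0.3204, 0.1885]
tool_rot: [-0.001, 0.009, 1.0, -0.001]
ft_force: [0.2, 0.3, 0.1]
gripper_width: -0.002
gripper_force: 0.0
```

Run:
```python
from h import *
delta((.478,.323,.116),-.018)
f=np.load("side6.npz");K,T=cal("side")
for c,u,v in blobs(f["p"],"yellow",(235,128,265,156)):print(c)
```

```text
t 9.28 tcp [0.4756 0.3204 0.1885] turn [-0.001 -0.001  0.001] mm [-2.4  2.7 72.5] w -0.002 F [0.2 0.3 0.1] grip 0.0
[247.2173913  137.86956522]
```

Emit:
step_arm([
  [[0,0,0,0,2.7,30,-1],[0,0,0,0,0,30,-1],[0,0,0,0,0,12,-1],[0,0,0,0,0,0,-1]],
])

```text
time: 9.78
tcp_pos: [0.476, 0.3226, 0.1165]
tool_rot: [-0.001, 0.01, 1.0, -0.0]
ft_force: [0.4, 0.0, 0.6]
gripper_width: -0.001
gripper_force: 0.0
```

Emit:
step_arm([
  [[0,0,0,-10,0,0,-1],[0,0,0,-10,0,0,-1],[0,0,0,-10,0,0,-1],[0,0,0,-10,0,0,-1]],
])

```text
time: 10.28
tcp_pos: [0.5167, 0.323, 0.1175]
tool_rot: [0.0, 0.009, 1.0, 0.0]
ft_force: [-1.3, 0.9, 2.2]
gripper_width: 0.002
gripper_force: 0.8
```

Emit:
step_arm([
  [[0,0,0,-8,0,0,-1],[0,0,0,-8,0,0,-1],[0,0,0,-8,0,0,-1]],
])

```text
time: 10.65
tcp_pos: [0.5405, 0.3225, 0.1171]
tool_rot: [-0.0, 0.009, 1.0, -0.0]
ft_force: [-2.0, -0.1, 0.8]
gripper_width: -0.005
gripper_force: 0.5
```

Light contact force, so the lever is moving. I keep pushing in small steps to the stop.

Emit:
step_arm([
  [[0,0,0,-6,0,0,-1],[0,0,0,-6,0,0,-1],[0,0,0,-5,0,0,-1],[0,0,0,0,0,0,-1]],
])

```text
time: 11.15
tcp_pos: [0.5575, 0.3221, 0.1173]
tool_rot: [0.0, 0.009, 1.0, 0.0]
ft_force: [-0.7, 0.0, 0.2]
gripper_width: -0.004
gripper_force: 0.0
```

Emit:
step_arm([
  [[0,0,0,-3,0,0,-1],[0,0,0,0,0,0,-1]],
])

```text
time: 11.4
tcp_pos: [0.5588, 0.3222, 0.1171]
tool_rot: [-0.001, 0.009, 1.0, -0.0]
ft_force: [-4.3, -0.8, 2.8]
gripper_width: 0.006
gripper_force: 2.5
```

Emit:
step_arm([
  [[0,0,0,-2,0,0,-1],[0,0,0,0,0,0,-1]],
])

```text
time: 11.65
tcp_pos: [0.5591, 0.3222, 0.117]
tool_rot: [-0.004, 0.009, 1.0, -0.001]
ft_force: [-11.9, -1.3, 6.3]
gripper_width: -0.002
gripper_force: 5.7
```

Emit:
step_arm([
  [[0,0,0,-1.5,0,0,-1],[0,0,0,0,0,0,-1]],
])

```text
time: 11.9
tcp_pos: [0.5592, 0.3223, 0.117]
tool_rot: [-0.005, 0.008, 1.0, -0.001]
ft_force: [-16.3, -2.2, 8.6]
gripper_width: -0.003
gripper_force: 8.2
```

Emit:
step_arm([
  [[0,0,0,15,0,0,-1],[0,0,0,30,0,0,-1],[0,0,0,30,0,-40,-1],[0,0,0,50,0,-40,-1],[0,0,0,50,0,0,-1]],
])

```text
time: 12.52
tcp_pos: [0.391, 0.3263, 0.2006]
tool_rot: [0.004, 0.009, 1.0, 0.002]
ft_force: [0.7, 0.6, -0.5]
gripper_width: -0.001
gripper_force: 0.0
```

Run:
```python
from h import *
np.set_printoptions(precision=4,suppress=True)
r={"side":(235,110,310,165),"top":(140,180,190,255)};c={}
for n in r:
    p,d=arm.grab_frame(n);np.savez(n+"7.npz",p=p,d=d)
    for q,u,v in blobs(p,"yellow",r[n]):
        w=world(n,d,u,v);print(n,len(u),q,np.median(w,0),w[:,2].max());c[n]=q
    if n=="side":
        for q,u,v in blobs(p,"red",(265,160,320,200)):print("red",len(u),q,np.median(world(n,d,u,v),0))
if len(c)==2: print("knob",tri(c["top"],c["side"]))
delta((.4,.322,.2),-.018)
```

```text
side 27 [269.8519 136.5185] [0.5787 0.3141 0.1288] 0.13191443849609868
red 60 [289.4    179.3833] [0.5834 0.1679 0.0721]
top 94 [161.9043 206.5745] [0.5805 0.32   0.1302] 0.9701513428154265
knob [0.5814 0.322  0.1258]
t 12.62 tcp [0.3857 0.3254 0.1963] turn [-0.    -0.001  0.003] mm [-14.3  -3.2  -3.7] w -0.0 F [ 0.1 -0.3 -0.9] grip 0.0
```

The lever is hard against its far stop. The knob moved from x 0.523 to 0.581, and 16 N produced no further motion. The direction of the contact force gives a lean of about 0.49 rad past upright. The vial is in place and the robot is clear.

```bash
python3 -c "
from rig import arm
print(arm.close_job())"
```

```text
the job is handed in; nothing more can be done
None
```

The red-capped vial lies released in the empty groove between the end plates, the switch lever is pushed over to its far stop, the arm touched no other vial, and the job was handed in at about 12.6 s; no verdict was returned.

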